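Roll-check dowels on a surface plate, gang the straight ones and strike a line across

TASK

Roll every dowel on the plate leftwards along it up to the two stop pins, pushing it so that it turns rather than carrying or dragging it, to find out which are straight. Put the ones that wobble or lift in the plywood tray, and lay the straight ones in the grooves of the marking cradle, one to a groove, each with its far end up against the fence. Then swing the slotted guide fully down over them, take the marking pencil from its block, run its point slowly (a few centimetres a second, point just at the dowel tops) along the slot from the right end to the left end in one pass, and stand the pencil back in its block; leave the guide down and the other tools alone.

Things in the scene. Friction and masses are not known exactly. Their poses are not given: they have to be found in the camera images.
- plate: fixed steel surface plate, 250 mm along its x (away from the robot), 460 mm along its y (to the left), top 20 mm above the bench; origin centre of underside. Two stop pins, 10 mm thick, 16 mm high, at x = -80 and +80, y = +195 mm: a dowel against them has its axis at y = +180 mm; fingers fit between the pins. Dowels start at y = -200 to +25 mm, 54 mm apart.
- dowel_1: beech dowel, 20 mm thick, 200 mm long, lying across the plate's right part; origin mid length on its axis, own x along it. Straight, or bowed 3.5 mm at the middle (names do not tell). Pushed sideways at mid length at a few cm/s, a straight one rolls evenly (1 rad per 10 mm) and level; a bowed one turns by jerks of up to half a turn, lifting up to 3.5 mm, or slides. May be absent.
- dowel_2: beech dowel, 20 mm thick, 200 mm long, lying across the plate's right part; origin mid length on its axis, own x along it. Straight, or bowed 3.5 mm at the middle (names do not tell). Pushed sideways at mid length at a few cm/s, a straight one rolls evenly (1 rad per 10 mm) and level; a bowed one turns by jerks of up to half a turn, lifting up to 3.5 mm, or slides. May be absent.
- dowel_3: beech dowel, 20 mm thick, 200 mm long, lying across the plate's right part; origin mid length on its axis, own x along it. Straight, or bowed 3.5 mm at the middle (names do not tell). Pushed sideways at mid length at a few cm/s, a straight one rolls evenly (1 rad per 10 mm) and level; a bowed one turns by jerks of up to half a turn, lifting up to 3.5 mm, or slides. May be absent.
- dowel_4: beech dowel, 20 mm thick, 200 mm long, lying across the plate's right part; origin mid length on its axis, own x along it. Straight, or bowed 3.5 mm at the middle (names do not tell). Pushed sideways at mid length at a few cm/s, a straight one rolls evenly (1 rad per 10 mm) and level; a bowed one turns by jerks of up to half a turn, lifting up to 3.5 mm, or slides. May be absent.
- dowel_5: beech dowel, 20 mm thick, 200 mm long, lying across the plate's right part; origin mid length on its axis, own x along it. Straight, or bowed 3.5 mm at the middle (names do not tell). Pushed sideways at mid length at a few cm/s, a straight one rolls evenly (1 rad per 10 mm) and level; a bowed one turns by jerks of up to half a turn, lifting up to 3.5 mm, or slides. May be absent.
- cradle: fixed marking cradle, base 240 x 185 x 12 mm; origin centre of underside, x away from the robot, y left. Two combs 20 mm thick at x = -60 and +60 mm: three 90 degree V grooves along x at y = -46, 0, +46 mm, bottoms 33, ridges 56 mm above the bench; seated dowel's axis 47 mm high. Open between the combs. Fence face at x = +102 mm: a dowel against it is centred at x = +2 mm.
- guide (a joint): angle of the slotted aluminium guide frame hinged on the cradle, rad: 0 = fully down, level over the dowels; grows as it swings up and away from the robot, at most 2.0; starts at 1.6 to 1.85. Stiff hinge: stays where it is left, takes up to about 0.3 N m to turn.
- guide_hinge (a point): point on the guide's hinge axis, which runs along the cradle's y: cradle x = +108 mm, y = 0, 62.5 mm above the bench.
- guide_knob (a point): centre of the black cylindrical grip at the guide's front right corner, 24 mm thick, 30 mm long along the cradle's y with flat ends: 140 mm from the hinge axis, 102 mm right of the cradle's middle, moves with the guide. Guide down: cradle x = -32 mm, 62.5 mm above the bench. Pinched by its two ends from above it can turn in the grip.
- slot_right (a point): right end of the pencil's path in the guide's slot: guide down, 60 mm right of the cradle's middle at cradle x = 0, at the height of the dowel tops (57 mm). The slot runs along the cradle's y, 12 mm wide, 144 mm long; the guide's top is 65.5 mm above the bench.
- slot_mid (a point): middle of the pencil's path, in the slot at cradle y = 0; the axes of these slot points are the guide's own (as the cradle's when it is down).
- slot_left (a point): left end of the pencil's path, 60 mm left of the middle.
- marking_pencil: marking pencil standing point down in its block: origin at its point, own z up along it. Steel nose 6 mm thick for the lower 45 mm, black barrel 15 mm thick from 56 to 130 mm above the point, a thin push button up to 142 mm. 30 g.
- pen_block: dark wooden block, 60 x 60 x 65 mm high, fixed, with one upright hole 21 mm wide and 55 mm deep in its top; origin at the centre of its underside.
- block_hole (a point): centre of the hole's mouth, 65 mm above the bench; a pencil standing in it has its point 55 mm lower.
- reject_tray: loose open plywood tray, 110 mm (x) by 250 mm (y) outside, 35 mm high, walls and floor 6 mm, 0.6 kg; origin at the centre of its underside.
- star_knob: black star-shaped clamping knob, 45 x 48 x 30 mm, behind the cradle: leave alone.
- comb_square: combination square, 300 mm, lying at the right: leave alone.
- tape_measure: yellow tape measure, 38 x 91 x 66 mm, behind the plate: leave alone.
- setting_block: aluminium setting block, 50 x 75 x 40 mm, behind the right end of the plate: leave alone.

How it is judged:
On the way, in this order (a step that is already met when the one before it is completed fails the run):
1. every straight dowel lies in a groove with its far end against the fence, the guide still up (z of dowel_1 in the frame of cradle between 0.0431421 and 0.0511421 m and x of dowel_1 in the frame of cradle between -0.004 and 0.006 m and y of dowel_1 in the frame of cradle between -0.06 and 0.06 m and angle between the x axis of each of dowel_1, dowel_3, dowel_4 and the x axis of cradle, either way round below 0.06 rad and z of dowel_3 in the frame of cradle between 0.0431421 and 0.0511421 m and x of dowel_3 in the frame of cradle between -0.004 and 0.006 m and y of dowel_3 in the frame of cradle between -0.06 and 0.06 m and z of dowel_4 in the frame of cradle between 0.0431421 and 0.0511421 m and x of dowel_4 in the frame of cradle between -0.004 and 0.006 m and y of dowel_4 in the frame of cradle between -0.06 and 0.06 m and value of joint guide above 0.5 rad), for 0.2 s.
2. the guide is fully down over the dowels (z of dowel_1 in the frame of cradle between 0.0431421 and 0.0511421 m and x of dowel_1 in the frame of cradle between -0.004 and 0.006 m and y of dowel_1 in the frame of cradle between -0.06 and 0.06 m and angle between the x axis of each of dowel_1, dowel_3, dowel_4 and the x axis of cradle, either way round below 0.06 rad and z of dowel_3 in the frame of cradle between 0.0431421 and 0.0511421 m and x of dowel_3 in the frame of cradle between -0.004 and 0.006 m and y of dowel_3 in the frame of cradle between -0.06 and 0.06 m and z of dowel_4 in the frame of cradle between 0.0431421 and 0.0511421 m and x of dowel_4 in the frame of cradle between -0.004 and 0.006 m and y of dowel_4 in the frame of cradle between -0.06 and 0.06 m and value of joint guide below 0.06 rad), for 0.2 s.
3. guide down, the pencil's point is in the slot at its right end, at the height of the dowel tops (value of joint guide below 0.06 rad and x of marking_pencil in the frame of slot_right between -0.006 and 0.006 m and y of marking_pencil in the frame of slot_right between -0.01 and 0.01 m and z of marking_pencil in the frame of slot_right between -0.006 and 0.006 m).
4. guide down, the pencil's point is in the slot at a quarter of the way, at the height of the dowel tops (value of joint guide below 0.06 rad and x of marking_pencil in the frame of slot_mid between -0.006 and 0.006 m and y of marking_pencil in the frame of slot_mid between -0.04 and -0.02 m and z of marking_pencil in the frame of slot_mid between -0.006 and 0.006 m).
5. guide down, the pencil's point is in the slot at the middle, at the height of the dowel tops (value of joint guide below 0.06 rad and x of marking_pencil in the frame of slot_mid between -0.006 and 0.006 m and y of marking_pencil in the frame of slot_mid between -0.01 and 0.01 m and z of marking_pencil in the frame of slot_mid between -0.006 and 0.006 m).
6. guide down, the pencil's point is in the slot at three quarters of the way, at the height of the dowel tops (value of joint guide below 0.06 rad and x of marking_pencil in the frame of slot_mid between -0.006 and 0.006 m and y of marking_pencil in the frame of slot_mid between 0.02 and 0.04 m and z of marking_pencil in the frame of slot_mid between -0.006 and 0.006 m).
7. guide down, the pencil's point is in the slot at its left end, at the height of the dowel tops (value of joint guide below 0.06 rad and x of marking_pencil in the frame of slot_left between -0.006 and 0.006 m and y of marking_pencil in the frame of slot_left between -0.01 and 0.01 m and z of marking_pencil in the frame of slot_left between -0.006 and 0.006 m).
At the end, for the whole second after the job is handed in: Straight dowels lie in V grooves (height within 4 mm, far end within 6 mm of the fence, direction within 0.06 rad), bowed ones inside the tray; guide down (below 0.06 rad); pencil upright in its block (point over 40 mm deep, tilt below 0.3 rad); all at rest (all of step 2 and x of dowel_2 in the frame of reject_tray between -0.052 and 0.052 m and y of dowel_2 in the frame of reject_tray between -0.122 and 0.122 m and z of dowel_2 in the frame of reject_tray between 0 and 0.055 m and x of dowel_5 in the frame of reject_tray between -0.052 and 0.052 m and y of dowel_5 in the frame of reject_tray between -0.122 and 0.122 m and z of dowel_5 in the frame of reject_tray between 0 and 0.055 m and angle between marking_pencil's own z axis and vertical below 0.3 rad and horizontal distance between marking_pencil and block_hole below 0.014 m and z of marking_pencil in the frame of block_hole below -0.04 m and linear speed of each of marking_pencil, dowel_1, dowel_2, dowel_3, dowel_4, dowel_5 below 0.02 m/s); the robot touches nothing.
It fails at once if a straight dowel is lifted across the left part of the plate (75 to 105 mm left of the plate's middle) instead of rolling along its surface, or goes past beside the plate ((y of dowel_1 in the frame of plate between 0.075 and 0.105 m and (z of dowel_1 in the frame of plate above 0.055 m or x of dowel_1 in the frame of plate above 0.16 m or x of dowel_1 in the frame of plate below -0.16 m)) or (y of dowel_3 in the frame of plate between 0.075 and 0.105 m and (z of dowel_3 in the frame of plate above 0.055 m or x of dowel_3 in the frame of plate above 0.16 m or x of dowel_3 in the frame of plate below -0.16 m)) or (y of dowel_4 in the frame of plate between 0.075 and 0.105 m and (z of dowel_4 in the frame of plate above 0.055 m or x of dowel_4 in the frame of plate above 0.16 m or x of dowel_4 in the frame of plate below -0.16 m))).
It fails at once if a straight dowel is dragged across there in a grip (fingers press on it with over 10 N) ((y of dowel_1 in the frame of plate between 0.075 and 0.105 m and contact force between the fingers and dowel_1 above 10 N) or (y of dowel_3 in the frame of plate between 0.075 and 0.105 m and contact force between the fingers and dowel_3 above 10 N) or (y of dowel_4 in the frame of plate between 0.075 and 0.105 m and contact force between the fingers and dowel_4 above 10 N)).
It fails at once if the pencil moves faster than 0.1 m/s with its point in the slot (value of joint guide below 0.06 rad and (x of marking_pencil in the frame of slot_mid between -0.007 and 0.007 m and y of marking_pencil in the frame of slot_mid between -0.072 and 0.072 m and z of marking_pencil in the frame of slot_mid between -0.006 and 0.005 m) and linear speed of marking_pencil above 0.1 m/s).
It fails at once if a bystander tool is pushed more than 4 cm away (distance of any of star_knob, comb_square, setting_block, tape_measure from where it was at the start of the episode above 0.04 m).
Of dowel_1, dowel_2, dowel_3, dowel_4, dowel_5 only 3 to 4 are there at a start; the rules pass over those that are not, and their reading is None.
At some moment in a run one of dowel_1, dowel_2, dowel_3, dowel_4, dowel_5, reject_tray may be knocked a few centimetres aside while the robot is not near it.
It also fails if it takes over 210 s, if anything falls off the work surface, if the arm or the gripper's body presses on something with over 40 N, if the wrist force passes 120 N, or if a joint passes its speed limit or range.

ROBOT

A 6-joint arm with a two-finger parallel gripper is mounted at the origin on a cart in front of the work surface, level with it; the furniture and walls round the work are solid. World frame = base frame: x ahead of the robot, y to its left, z up, the work surface at z = 0. Lengths are in m, angles in rad, forces in N, time in s.
With the tool pointing down it reaches from about 0.325 to 0.9 m from the base axis. Payload 6.1 kg.
Tool frame: the origin (TCP) lies midway between the tips of the shut fingers; the grasp point (between the pads) lies 19 mm behind it; z points along the fingers, y is the line along which they close (so a half turn about z gives the same grasp; the last joint's range is limited). The gripper opens to 85 mm and grips with 20 to 120 N. Pads are 22 mm wide; open, the fingers measure 114 mm over their backs; the gripper's body (76 mm by 85 mm) begins 54 mm behind the grasp point. The pads swing forward as they close: fully open they stand 13 mm farther back than shut.
Start: joints at [1.193, 0.22, 1.526, -0, 1.395, -0.126], TCP at [0.156, 0.605, 0.231] pointing down, gripper open.
Joint ranges: [-2.98, 2.98], [-0.91, 2.08], [0.09, 2.57], [-1.24, 4.39], [0.2, 2.65], [-2.68, 2.68]. Speed limits (rad/s): [2.57, 2.57, 3.01, 3.14, 3.14, 3.14].

INTERFACE

Orientations are given as [roll, pitch, yaw] about the fixed x, y, z axes, in that order (R = Rz(yaw) Ry(pitch) Rx(roll)).
In Python, from plant import manip, kin, eyes, finder, monitor gives the robot as it stands. Calls block until the motion is done:
- manip.movep(position, orientation): joint-space move of the TCP to a pose.
- manip.move_l(position, feed=0.15, rotation=None, max_force=None): straight line of the TCP; rotation=None keeps the orientation; feed is the mean speed in m/s. With max_force (N) it stops when the force on the tool has changed by that much, and returns True; else False.
- manip.set_joints(angles): joint-space move.
- manip.gripper_to(opening, f_grip=None): finger opening in m; f_grip is the grip in N (None keeps the last); returns when the fingers have stopped.
- manip.hold(seconds).
- kin.inverse_kinematics(position, orientation): joint angles nearest the present ones, or None.
- eyes.get_image(name): name is "side" or "top"; returns (picture, depth): 420x560x3 uint8, red, green, blue; 420x560 float32, m along the optical axis (not along the pixel's ray), 0 where there is no reading.
- eyes.get_calibration(name): a dict with "intrinsics" (3x3 intrinsics, pixels), "world_from_camera" (4x4, takes a point from camera to world coordinates). Camera axes: x right, y down, z forward; pixel columns grow to the right and rows downward; lengths in m; the calibration is good to about 2 mm. A picture is of the moment at which its call begins. get_calibration takes no time and is no camera call.
A pose or a line that the arm cannot do raises manip.Unreachable and nothing moves.
- manip.job_done(): hands the job in; it is judged then, once.
Trained networks look in the newest picture that a camera, given by its name, has taken for a name from the list of things; names that differ only in an ending like _2 or _b are one class to them, and where a whole thing is asked for, a point or a joint stands for the part that bears it (a point fixed in the world has none). Each returns a list of dicts, best first, with "confidence" (0 to 1); they miss things now and then, are a little off and sometimes report something else, mostly with a low value. They report only what shows in the picture. A call takes as long as a camera call.
- finder.silhouettes(target, camera): "region" (420x560 bool, what is visible of it) and "uv" ([column, row] in pixels, amid what is visible of it).
Readings, each from a call of its own:
- monitor.read_time_s(): time.
- monitor.read_q(): joint angles.
- monitor.read_joint_velocities(): joint speeds.
- monitor.read_joint_torque(): joint torques, N m.
- monitor.read_eef_pos(): TCP position.
- monitor.read_tcp_rot(): TCP orientation.
- monitor.read_ft_force(): force on the tool from outside, world axes, zero at the start.
- monitor.read_torque(): the same for the moment, N m.
- monitor.read_opening(): finger opening in m.
- monitor.read_grasp_force(): force on a finger pad.
Only numpy, scipy, OpenCV 4.12 (cv2) and the standard library are available. Lean on these libraries where they do the work, as an engineer would, in place of code of your own. Each camera call takes 0.05 s, during which the arm holds its last target. There are 200 camera calls.

## Working session

There is one attempt and no reset: what is moved stays moved. The work goes in short steps, each a Python script; the robot and the scene stay as the last script left them, time stands still between calls to the robot, and variables do not carry over. Pictures are saved under pics/ and viewed, at most 20 in all, crops included, and the job is handed in when it is done.

```bash
ls; mkdir -p pics
cat > h.py <<'E'
import numpy as np, cv2
from plant import manip, kin, eyes, finder, monitor
def snap(cam,fn=None):
    im,d=eyes.get_image(cam)
    if fn: cv2.imwrite('pics/'+fn,im[:,:,::-1])
    return im,d
def cloud(cam,d):
    c=eyes.get_calibration(cam);K=np.array(c['intrinsics']);T=np.array(c['world_from_camera'])
    v,u=np.mgrid[:420,:560]
    P=np.stack([(u-K[0,2])/K[0,0]*d,(v-K[1,2])/K[1,1]*d,d],-1)
    W=P@T[:3,:3].T+T[:3,3]; W[d<=0]=np.nan
    return W
E
python3 - <<'E'
from h import *
for c in('top','side'):
    im,d=snap(c,c+'0.png');W=cloud(c,d);np.save(c+'0.npy',W)
    print(c,np.round(np.array(eyes.get_calibration(c)['world_from_camera']),3).tolist(),eyes.get_calibration(c)['intrinsics'])
    for n in ['plate','dowel_1','cradle','guide_knob','marking_pencil','pen_block','reject_tray','star_knob','comb_square','tape_measure','setting_block']:
        for r in finder.silhouettes(n,c)[:5]:
            p=W[r['region']];p=p[~np.isnan(p[:,0])]
            if len(p)<4: continue
            rect=cv2.minAreaRect(p[:,:2].astype(np.float32))
            print(n,round(r['confidence'],2),np.round(r['uv']),'n',len(p),'rect',np.round(rect[0],3),np.round(rect[1],3),round(rect[2],1),'z',np.round(np.percentile(p[:,2],[2,50,98]),3))
print(monitor.read_time_s(),monitor.read_tcp_rot())
E
```

```text
pics
plant.py
top [[0.007, -0.995, 0.095, 0.433], [-1.0, -0.008, -0.011, -0.099], [0.012, -0.095, -0.995, 1.908], [0.0, 0.0, 0.0, 1.0]] [[460.91452311   0.         277.2406413 ]
 [  0.         460.91452311 215.55428369]
 [  0.           0.           1.        ]]
plate 0.57 [275. 252.] n 6076 rect [ 0.466 -0.145] [0.479 0.26 ] 87.2 z [0.006 0.02  0.031]
plate 0.39 [303. 252.] n 235 rect [ 0.47  -0.231] [0.02  0.198] 86.3 z [0.026 0.038 0.047]
dowel_1 0.81 [331. 261.] n 276 rect [ 0.45  -0.341] [0.029 0.199] 84.1 z [0.017 0.036 0.048]
dowel_1 0.75 [278. 250.] n 266 rect [ 0.47  -0.124] [0.026 0.199] 84.7 z [0.017 0.038 0.049]
dowel_1 0.62 [304. 250.] n 216 rect [ 0.47 -0.23] [0.02  0.191] 86.0 z [0.026 0.038 0.047]
dowel_1 0.54 [292. 248.] n 239 rect [ 0.472 -0.177] [0.021 0.196] 84.8 z [0.027 0.037 0.05 ]
dowel_1 0.37 [274. 252.] n 6072 rect [ 0.466 -0.145] [0.475 0.261] 86.9 z [0.007 0.02  0.033]
cradle 0.96 [180. 230.] n 3004 rect [0.643 0.356] [0.576 0.312] 40.3 z [0.    0.015 0.193]
cradle 0.52 [177. 199.] n 256 rect [0.698 0.398] [0.455 0.113] 67.5 z [0.001 0.179 0.215]
guide_kno
[... 2071 characters left out ...]
ect [0.492 0.459] [0.012 0.016] 47.0 z [0.067 0.111 0.149]
marking_pencil 0.39 [314. 186.] n 287 rect [ 0.444 -0.358] [0.089 0.196] 81.9 z [0.008 0.031 0.04 ]
pen_block 0.58 [314. 373.] n 707 rect [0.49  0.458] [0.061 0.06 ] 85.9 z [0.001 0.06  0.066]
reject_tray 0.82 [250. 233.] n 1748 rect [ 0.696 -0.02 ] [0.116 0.454] 2.1 z [-0.003  0.004  0.036]
star_knob 0.65 [243. 302.] n 219 rect [0.693 0.212] [0.041 0.075] 3.9 z [-0.004  0.026  0.031]
tape_measure 0.84 [243. 195.] n 267 rect [ 0.727 -0.259] [0.039 0.081] 28.5 z [0.003 0.045 0.065]
setting_block 0.84 [266. 184.] n 296 rect [ 0.661 -0.369] [0.053 0.153] 19.6 z [-0.004  0.032  0.041]
1.2 [-3.14157710e+00  1.40271184e-05  2.88982567e+00]
```

View pics/top0.png

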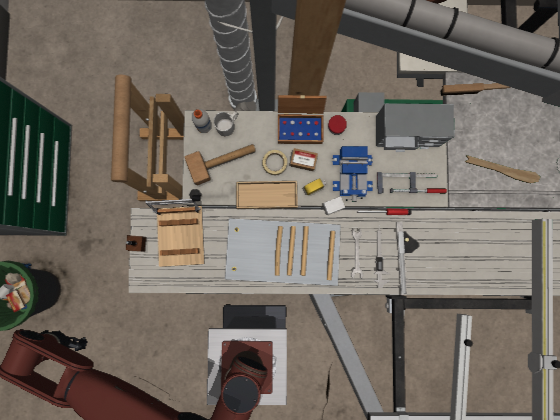

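View pics/side0.png

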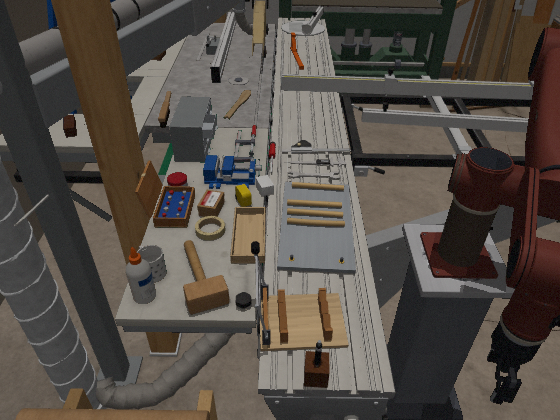

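Top view: four dowels lie at u≈278, 291, 304 and 331. The pins are at (236,229) and (234,256), the cradle at about (180,237), the block at (136,243) and the tray at (266,195). Next I'll fit poses at subpixel level and check the dowels' sagitta.

```bash
cat >> h.py <<'E'
def ray2plane(cam,uv,z):
    c=eyes.get_calibration(cam);K=np.array(c['intrinsics']);T=np.array(c['world_from_camera'])
    uv=np.atleast_2d(uv).astype(float)
    r=np.c_[(uv-K[:2,2])/[K[0,0],K[1,1]],np.ones(len(uv))]@T[:3,:3].T
    return T[:3,3]+r*((z-T[2,3])/r[:,2])[:,None]
def project(cam,P):
    c=eyes.get_calibration(cam);K=np.array(c['intrinsics']);T=np.array(c['world_from_camera'])
    p=(np.atleast_2d(P)-T[:3,3])@T[:3,:3]; q=p@K.T
    return q[:,:2]/q[:,2:]
def warp(cam,im,x0,x1,y0,y1,z,res=0.001):
    """orthophoto at height z: row ~ x decreasing, col ~ y decreasing"""
    xs=np.arange(x1,x0,-res);ys=np.arange(y1,y0,-res)
    X,Y=np.meshgrid(xs,ys,indexing='ij')
    uv=project(cam,np.stack([X,Y,np.full_like(X,z)],-1).reshape(-1,3)).astype(np.float32).reshape(X.shape+(2,))
    return cv2.remap(im,uv[...,0],uv[...,1],cv2.INTER_CUBIC),xs,ys
def dowels(cam,im,x0=.33,x1=.60,y0=-.40,y1=.10,z=.03):
    """beech-coloured bars lying across the plate: list of (mid x, mid y at mid, yaw, length, sagitta mm, rms mm)"""
    o,xs,ys=warp(cam,im,x0,x1,y0,y1,z)
    o=o.astype(float);f=np.clip(o[...,0]-o[...,2],0,None)
    m=(f>35).astype(np.uint8)
    n,l,st,_=cv2.connectedComponentsWithStats(m)
    out=[]
    for k in range(1,n):
        if st[k,4]<1800 or st[k,3]<120: continue
        g=cv2.dilate((l==k).astype(np.uint8),np.ones((5,5)))*f
        w=g.sum(1);ok=w>0.5*np.median(w[w>0])
        X=xs[ok];Y=(g[ok]*ys).sum(1)/w[ok]
        L=X.max()-X.min();t=(X-X.mean())
        s=abs(t)<.085
        q=np.polyfit(t[s],Y[s],2)
        out.append((X.mean(),np.polyval(q,0),np.arctan(q[1]),L,-q[0]*.1**2*1e3,np.std(Y[s]-np.polyval(q,t[s]))*1e3))
    return sorted(out,key=lambda a:-a[1])
E
python3 - <<'E'
from h import *
for c in('top','side'):
    im=cv2.imread(f'pics/{c}0.png')[:,:,::-1]
    print(c);[print(np.round(a,4)) for a in dowels(c,im)]
    # plate orthophoto + cradle
    o,_,_=warp(c,im,.30,.85,-.30,.52,.0 if 0 else .02,.0012); cv2.imwrite(f'pics/o_{c}.png',o[:,:,::-1])
a=cv2.imread('pics/o_top.png');b=cv2.imread('pics/o_side.png')
for i in (a,b):
    for k in range(0,9): # grid 0.1 in y, x
        y=.5-.1*k; cv2.putText(i,f'{y:.1f}',(int((.52-y)/.0012),10),0,.35,(0,0,255)); cv2.line(i,(int((.52-y)/.0012),0),(int((.52-y)/.0012),12),(0,0,255))
print(a.shape);cv2.imwrite('pics/o_a.png',a);cv2.imwrite('pics/o_b.png',b)
E
```

```text
top
[ 0.47   -0.1223 -0.0642  0.198   3.6119  0.1394]
[ 0.471  -0.1762 -0.0847  0.198  -0.0734  0.1746]
[ 0.4705 -0.2303 -0.0667  0.199   0.079   0.1086]
[ 0.453  -0.3378 -0.0844  0.198  -0.0418  0.1457]
side
[ 0.465  -0.1178 -0.0663  0.2     3.6935  0.4888]
[ 0.466  -0.1717 -0.0813  0.198  -0.4673  0.4306]
[ 0.4655 -0.2256 -0.0638  0.199  -1.0814  0.6521]
[ 0.448  -0.3325 -0.0867  0.198   0.3666  0.6378]
(459, 684, 3)
```

View pics/o_a.png

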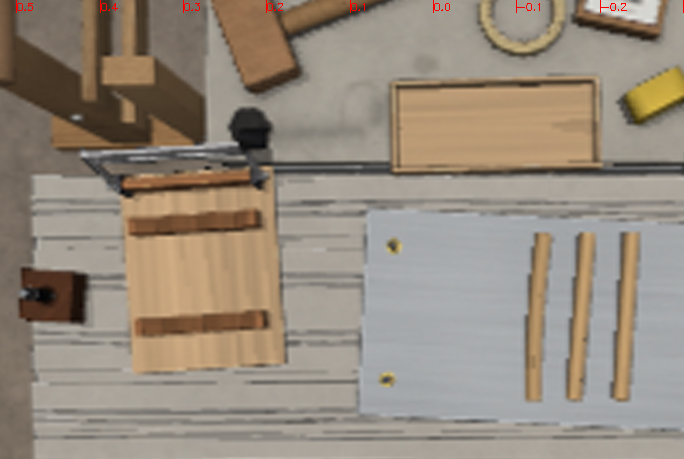

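View pics/o_b.png

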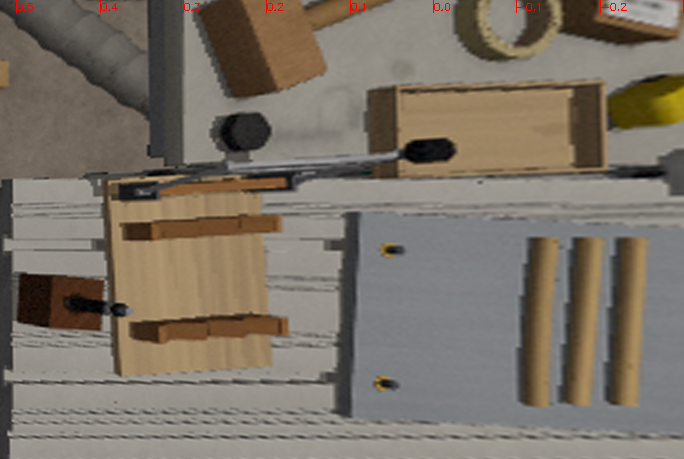

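The top view shows the leftmost dowel bowed 3.6 mm; the other three look straight. The two cameras disagree by about 5 mm, so I'll fit edges in both and compare.

```bash
cat >> h.py <<'E'
def edge(cam,im,p0,p1,z,half=.012,trim=.12):
    """strongest straight edge near segment p0-p1 at height z; returns point on the line, unit direction, offset, rms"""
    p0,p1=np.array(p0,float),np.array(p1,float);d=(p1-p0);L=np.linalg.norm(d);d/=L;n=np.array([-d[1],d[0]])
    s=np.linspace(trim*L,(1-trim)*L,60);t=np.arange(-half,half,.0005)
    P=p0+s[:,None,None]*d+t[None,:,None]*n
    uv=project(cam,np.concatenate([P,np.full(P.shape[:2]+(1,),z)],-1).reshape(-1,3)).astype(np.float32).reshape(P.shape)
    g=cv2.remap(im,uv[...,0],uv[...,1],cv2.INTER_LINEAR).astype(float)
    g=cv2.GaussianBlur(g,(0,0),3)
    G=np.abs(np.gradient(g,axis=1)).sum(2)
    # best line by search over offset at both ends
    best=(-1,)
    for a in range(0,len(t),1):
        for b in range(max(0,a-14),min(len(t),a+15)):
            ii=np.round(np.linspace(a,b,60)).astype(int)
            v=np.minimum(G[np.arange(60),ii],np.median(G.max(1))).mean()
            if v>best[0]: best=(v,t[a],t[b])
    q0=p0+s[0]*d+best[1]*n;q1=p0+s[-1]*d+best[2]*n
    return q0,q1
def box(cam,im,c,yaw,lx,ly,z,sides='fblr',half=.012):
    """refine a rectangle's pose from its edges: f=-x b=+x l=+y r=-y"""
    R=np.array([[np.cos(yaw),-np.sin(yaw)],[np.sin(yaw),np.cos(yaw)]]);c=np.array(c)
    C={'f':((-1,-1),(-1,1)),'b':((1,-1),(1,1)),'l':((-1,1),(1,1)),'r':((-1,-1),(1,-1))}
    r={}
    for k in sides:
        q=[R.T@(e-c) for e in edge(cam,im,*[c+R@(np.array(e)*[lx/2,ly/2]) for e in C[k]],z,half)]
        v=q[1]-q[0]; m=(q[0]+q[1])/2
        if k in'fb': r[k]=(m[0]-(lx/2 if k=='b' else -lx/2),-v[0]/v[1])
        else: r[k]=(m[1]-(ly/2 if k=='l' else -ly/2),v[1]/v[0])
    return {k:(round(a*1e3,1),round(yaw+b,4)) for k,(a,b) in r.items()}
E
python3 - <<'E'
from h import *
for c in('top','side'):
    im=cv2.imread(f'pics/{c}0.png')[:,:,::-1].copy()
    print(c)
    print('plate',box(c,im,(.466,-.145),-.044,.25,.46,.02,'fblr',.015))
    print('cradle',box(c,im,(.530,.279),.066,.24,.185,.012,'flr',.014))
    print('tray',box(c,im,(.700,-.077),0.02,.11,.25,.035,'fblr',.014))
    print('block',box(c,im,(.490,.456),0.05,.06,.06,.065,'fblr',.012))
    W=np.load(c+'0.npy')
    for nm,(x,y),r in[('bench',(.45,.14),.02),('plate',(.46,-.03),.04),('base',(.53,.28),.03),('tray floor',(.70,-.08),.03)]:
        m=(abs(W[...,0]-x)<r)&(abs(W[...,1]-y)<r);print(nm,np.round(np.median(W[m][:,2]),4),m.sum())
E
```

```text
top
plate {'f': (np.float64(1.5), np.float64(-0.0497)), 'b': (np.float64(-2.2), np.float64(-0.0483)), 'l': (np.float64(-0.8), np.float64(-0.0519)), 'r': (np.float64(3.5), np.float64(-0.0545))}
cradle {'f': (np.float64(-1.0), np.float64(0.0731)), 'l': (np.float64(-0.5), np.float64(0.0715)), 'r': (np.float64(-3.5), np.float64(0.0715))}
tray {'f': (np.float64(-6.2), np.float64(0.0068)), 'b': (np.float64(-5.0), np.float64(0.0358)), 'l': (np.float64(-8.5), np.float64(0.02)), 'r': (np.float64(7.5), np.float64(0.032))}
block {'f': (np.float64(3.7), np.float64(-0.0048)), 'b': (np.float64(5.0), np.float64(-0.1035)), 'l': (np.float64(-3.8), np.float64(-0.0706)), 'r': (np.float64(-4.0), np.float64(-0.0816))}
bench -0.0004 95
plate 0.02 378
base 0.012 222
tray floor 0.0062 214
side
plate {'f': (np.float64(-9.0), np.float64(-0.064)), 'b': (np.float64(2.0), np.float64(-0.024)), 'l': (np.float64(9.3), np.float64(-0.0519)), 'r': (np.float64(11.5), np.float64(-0.0493))}
cradle {'f': (np.float64(-6.7), np.float64(0.0696)), 'l': (np.float64(7.0), np.float64(0.0715)), 'r': (np.float64(8.8), np.float64(0.0687))}
tray {'f': (np.float64(-8.5), np.float64(0.0358)), 'b': (np.float64(-10.0), np.float64(0.0305)), 'l': (np.float64(10.8), np.float64(0.026)), 'r': (np.float64(10.5), np.float64(-0.0159))}
block {'f': (np.float64(0.2), np.float64(-0.0268)), 'b': (np.float64(1.5), np.float64(-0.0816)), 'l': (np.float64(1.5), np.float64(-0.0596)), 'r': (np.float64(0.8), np.float64(-0.0268))}
bench -0.003 115
plate 0.0172 385
base 0.0098 358
tray floor 0.0009 323
```

Side depths read about 3 mm low, so I trust the top camera, averaging lightly with the side. Next step is rolling the leftmost dowel.

```bash
cat >> h.py <<'E'
PI=np.pi
PLATE=dict(c=np.array([.4655,-.1425]),yaw=-.051)
CR=dict(c=np.array([.528,.2785]),yaw=.072)
def R2(a): return np.array([[np.cos(a),-np.sin(a)],[np.sin(a),np.cos(a)]])
def loc(F,p): return R2(F['yaw']).T@(np.array(p)[:2]-F['c'])
def glo(F,p): return F['c']+R2(F['yaw'])@np.array(p)
def rot(y): return [PI,0,y]
def T(): return round(float(monitor.read_time_s()),1)
def push(xy0,yaw0,y_end=.162,feed=.045):
    """push a dowel from world xy0 (finger centre behind it) to the pins"""
    psi=PI/2+PLATE['yaw']
    manip.gripper_to(.05)
    manip.movep([*xy0,.12],rot(PI/2+yaw0))
    if manip.move_l([*xy0,.023],feed=.1,max_force=12): print('hit on descent',monitor.read_eef_pos()); return False
    l=loc(PLATE,xy0)
    x_t=0.5*l[0]   # drift towards the middle of the plate
    a=glo(PLATE,[l[0],l[1]+.03]);manip.move_l([*a,.023],feed=feed,rotation=rot(psi))
    b=glo(PLATE,[l[0],.145]);manip.move_l([*b,.023],feed=feed,max_force=15)
    p=loc(PLATE,monitor.read_eef_pos());print('end push',p)
    e=glo(PLATE,[l[0],y_end]);r=manip.move_l([*e,.023],feed=.025,max_force=5)
    p=loc(PLATE,monitor.read_eef_pos());print('at pins',r,p,T())
    return True
def back_off():
    p=np.array(monitor.read_eef_pos());q=glo(PLATE,loc(PLATE,p)-[0,.012])
    manip.move_l([*q,.023],feed=.1);manip.move_l([*q,.13],feed=.25)
E
python3 - <<'E'
from h import *
print(push([.4675,-.1480],-.07))
im,d=snap('top','p1.png')
back_off();print(T())
im,d=snap('top','p2.png');print([np.round(a,4) for a in dowels('top',im)])
E
```

```text
end push [0.00229461 0.14488857]
at pins True [0.00222271 0.15978892] 9.9
True
10.8
[array([ 4.39000e-01,  3.50000e-03,  3.28800e-01,  2.16000e-01,
       -1.06713e+01,  1.12911e+01]), array([ 0.471 , -0.1762, -0.0847,  0.198 , -0.0713,  0.1741]), array([ 0.4705, -0.2303, -0.0668,  0.199 ,  0.056 ,  0.1026]), array([ 0.453 , -0.3378, -0.0843,  0.198 , -0.0475,  0.1449])]
```

Run:
```python
import cv2,numpy as np
a=[cv2.resize(cv2.imread(f'pics/{n}.png')[190:300,200:360],None,fx=3.5,fy=3.5,interpolation=3)[:, :] for n in('p1','p2')]
o=np.vstack([x[:300,:] for x in a]);print(o.shape);cv2.imwrite('pics/p12.png',o)
```

```text
(600, 560, 3)
```

View pics/p12.png

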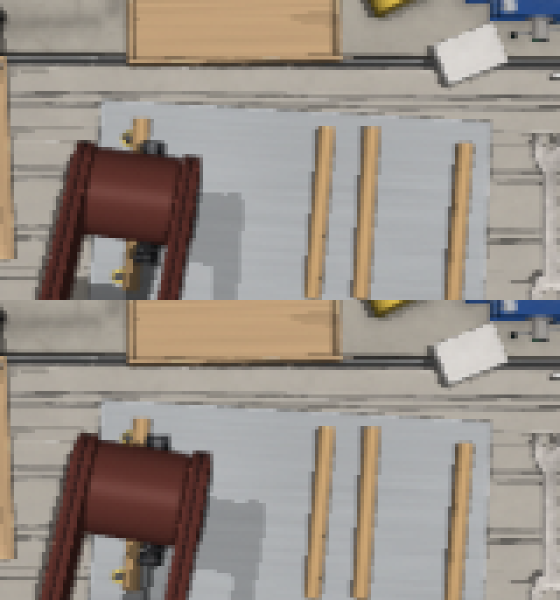

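Dowel 1 is against the pins; the finger stop agrees with my plate pose to about 1 mm. Next I grasp it and place it in the tray.

```bash
cat >> h.py <<'E'
TR=dict(c=np.array([.700,-.076]),yaw=.025)
def grasp_pins(px=.002,py=.180):
    g=glo(PLATE,[px,py])
    manip.gripper_to(.05)
    manip.movep([*g,.13],rot(PLATE['yaw']))
    if manip.move_l([*g,.023],feed=.15,max_force=15): print('hit!',monitor.read_eef_pos())
    manip.gripper_to(0,f_grip=30)
    print('opening',monitor.read_opening(),'force',monitor.read_grasp_force(),T())
E
python3 - <<'E'
from h import *
grasp_pins()
g=monitor.read_eef_pos()
manip.move_l([g[0],g[1],.15],feed=.2)
t=glo(TR,[0,0])
manip.movep([*t,.15],rot(TR['yaw']+PI/2))
r=manip.move_l([*t,.012],feed=.12,max_force=10)
im,d=snap('top','tr1.png');snap('side','tr1s.png')
print(r,monitor.read_eef_pos(),monitor.read_tcp_rot(),monitor.read_opening(),T())
E
python3 - <<'E'
import cv2,numpy as np
a=cv2.resize(cv2.imread('pics/tr1.png')[150:280,200:360],None,fx=3,fy=3,interpolation=3)
b=cv2.resize(cv2.imread('pics/tr1s.png')[170:300,220:370],None,fx=2.1,fy=3,interpolation=3)
cv2.imwrite('pics/tr1c.png',np.hstack([a,b[:390]]))
E
```

```text
opening 0.018435704925511165 force 31.161054968833923 13.8
False [ 0.70091327 -0.07621224  0.01333242] [3.13954571e+00 5.35005463e-04 1.59578161e+00] 0.018413187917085246 17.5
```

View pics/tr1c.png

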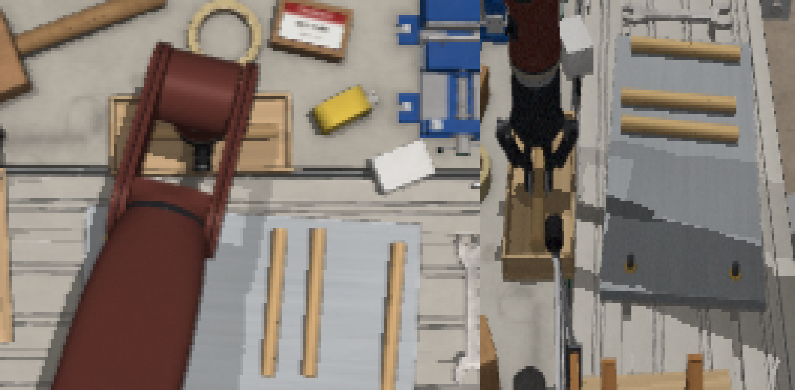

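```bash
python3 - <<'E'
from h import *
p=monitor.read_eef_pos()
manip.gripper_to(.045);manip.move_l([p[0],p[1],.14],feed=.25)
im,d=snap('top','a.png')
for a in dowels('top',im): print(np.round(a,4))
manip.movep([.53,-.19,.13],rot(PI/2-.07))
print(push([.4675,-.2020],-.075))
q=monitor.read_eef_pos()
back_off();p=np.array(monitor.read_eef_pos())
manip.move_l([p[0]-.02,p[1]-.10,.16],feed=.3)
im,d=snap('top','b.png');im2,d2=snap('side','bs.png')
for a in dowels('top',im): print(np.round(a,4))
for a in dowels('side',im2): print(np.round(a,4))
print(T())
E
python3 - <<'E'
import cv2,numpy as np
a=cv2.resize(cv2.imread('pics/b.png')[150:280,200:360],None,fx=3,fy=3,interpolation=3)
b=cv2.resize(cv2.imread('pics/bs.png')[170:300,220:370],None,fx=2.1,fy=3,interpolation=3)
cv2.imwrite('pics/bc.png',np.hstack([a,b[:390]]))
E
```

```text
[ 0.4642  0.0135 -0.2197  0.269  12.616   1.0546]
[ 0.471  -0.1762 -0.0844  0.198  -0.0866  0.1726]
[ 0.4705 -0.2303 -0.0667  0.199   0.0871  0.1044]
[ 0.453  -0.3378 -0.0842  0.198  -0.0472  0.1445]
end push [0.00503274 0.14492651]
at pins True [0.00501163 0.16001956] 26.6
True
[ 0.486   0.0367 -0.0433  0.198  -3.0223  1.3391]
[  0.4315  -0.0887  -0.279    0.201  -45.2512   5.5204]
[ 0.4705 -0.2303 -0.0671  0.199   0.1519  0.1231]
[ 0.453  -0.3378 -0.0844  0.198  -0.038   0.1479]
[ 0.4815  0.0411 -0.0652  0.199  -0.1871  0.5772]
[ 0.4655 -0.2254 -0.0633  0.199  -0.9604  0.5812]
28.0
```

View pics/bc.png

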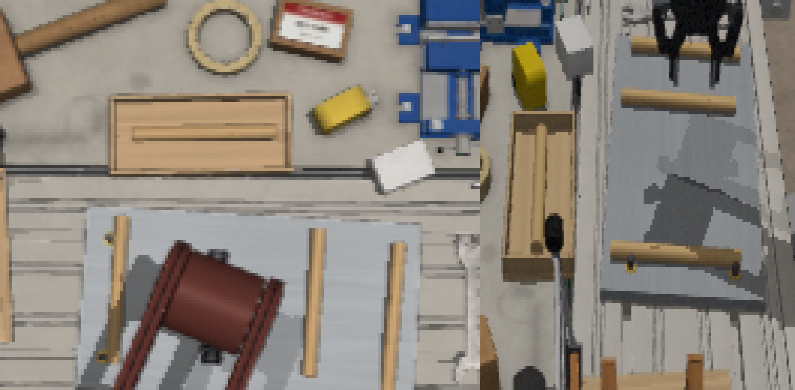

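Run:
```python
from h import *
im=cv2.imread('pics/b.png')[:,:,::-1].copy()
o,xs,ys=warp('top',im,.375,.597,-.01,.08,.03)
o=o.astype(float);f=np.clip(o[...,0]-o[...,2],0,None)
for k in range(0,222,15):
    r=f[k]; # right half-max edge
    pk=np.argmax(np.where(r>.6*r.max(),1,0)[::-1]); print(round(xs[k],3),round(ys[::-1][pk],4),round(r.max()),(r>.5*r.max()).sum())
cv2.imwrite('pics/z.png',cv2.resize(o[:,:,::-1].astype(np.uint8),None,fx=2.5,fy=2.5))
```

```text
0.597 -0.009 9 15
0.582 0.024 92 16
0.567 0.025 83 17
0.552 0.026 85 25
0.537 0.027 86 16
0.522 0.028 87 17
0.507 0.028 84 17
0.492 0.03 88 15
0.477 0.033 88 14
0.462 -0.009 70 20
0.447 -0.009 54 29
0.432 -0.009 49 34
0.417 -0.009 53 39
0.402 -0.003 65 50
0.387 0.002 53 48
```

View pics/z.png

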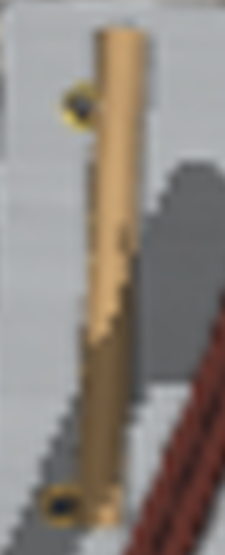

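Dowel 2's edges are straight in the crop; the lower half is just in arm shadow, and the pins at its left explain the fit residual. Next it goes into the left groove.

```bash
cat >> h.py <<'E'
def place_cradle(gy,dx=0.):
    """held dowel into the groove at cradle y=gy, then up to the fence. dx: dowel centre minus TCP along x"""
    psi=CR['yaw']
    p=monitor.read_eef_pos();manip.move_l([p[0],p[1],.15],feed=.25)
    a=glo(CR,[-.014-dx,gy]);manip.movep([*a,.13],rot(psi))
    manip.move_l([*a,.060],feed=.2)
    r=manip.move_l([*a,.042],feed=.05,max_force=6);z=monitor.read_eef_pos()[2];print('down',r,z)
    b=glo(CR,[.016-dx,gy]);r=manip.move_l([*b,z+.0015],feed=.03,max_force=6)
    p=np.array(monitor.read_eef_pos());print('fence',r,loc(CR,p),p[2],monitor.read_ft_force(),T())
    manip.move_l([p[0],p[1],.040],feed=.04,max_force=8)
    manip.gripper_to(.034)
    p=np.array(monitor.read_eef_pos());print('rel',p);manip.move_l([p[0],p[1],.14],feed=.2)
E
python3 - <<'E'
from h import *
grasp_pins(.009,.180)
place_cradle(.046)
manip.movep([.42,.0,.16],rot(PI/2))
im,d=snap('top','c1.png');im,d=snap('side','c1s.png');print(T())
E
python3 - <<'E'
import cv2,numpy as np
a=cv2.resize(cv2.imread('pics/c1.png')[175:280,110:300],None,fx=2.2,fy=3,interpolation=3)
b=cv2.resize(cv2.imread('pics/c1s.png')[240:345,230:370],None,fx=2.6,fy=3,interpolation=3)
cv2.imwrite('pics/c1c.png',np.hstack([a,b]))
E
```

```text
opening 0.01868123820357834 force 29.779002964496613 31.1
down True 0.042704186814070594
fence True [-0.01245329  0.04720082] 0.042458873259691304 [1.00189574 1.45891562 2.34681062] 34.1
rel [0.51157003 0.32409519 0.03921107]
37.2
```

View pics/c1c.png

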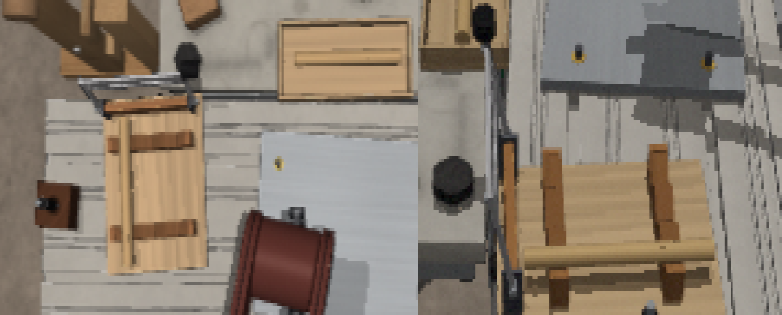

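The fence approach stopped early on a residual seating force. I'll push each dowel's near end up to the fence once all are in. Next is dowel 3.

```bash
cat >> h.py <<'E'
def place2(gy):
    psi=CR['yaw']
    p=monitor.read_eef_pos();manip.move_l([p[0],p[1],.15],feed=.25)
    a=glo(CR,[-.012,gy]);manip.movep([*a,.13],rot(psi))
    manip.move_l([*a,.060],feed=.2)
    r=manip.move_l([*a,.041],feed=.05,max_force=6);print('down',r,monitor.read_eef_pos()[2])
    manip.gripper_to(.034)
    p=np.array(monitor.read_eef_pos());manip.move_l([p[0],p[1],.14],feed=.2)
def check():
    im,d=snap('top');L=dowels('top',im)
    for a in L: print(np.round(a,4))
E
python3 - <<'E'
from h import *
im=cv2.imread('pics/c1.png')[:,:,::-1].copy()
for a in dowels('top',im): print(np.round(a,4))
manip.movep([.467,-.16,.16],rot(PI/2-.065))
print(push([.4675,-.2560],-.065))
back_off()
grasp_pins(.005,.180)
place2(0.)
manip.movep([.42,-.15,.16],rot(PI/2))
im,d=snap('top','c2.png');im,d=snap('side','c2s.png');print(T())
for a in dowels('top',cv2.imread('pics/c2.png')[:,:,::-1].copy()): print(np.round(a,4))
E
```

```text
[  0.4175   0.0256   0.1891   0.099  -12.3906   5.0819]
[ 0.4705 -0.2303 -0.0667  0.199   0.0699  0.1105]
[ 0.453  -0.3378 -0.0844  0.198  -0.0061  0.138 ]
end push [0.00774693 0.14497536]
at pins True [0.00773865 0.16007903] 46.5
True
opening 0.01881143609048889 force 29.76255565881729 50.2
down True 0.04257325661618831
55.9
[ 0.4185 -0.1708  0.1144  0.101   0.6546  3.7908]
[ 0.453  -0.3378 -0.0844  0.198  -0.057   0.1386]
```

```bash
python3 - <<'E'
from h import *
manip.movep([.43,-.33,.16],rot(PI/2-.08))
print(push([.4510,-.3650],-.08))
back_off()
p=monitor.read_eef_pos();manip.move_l([p[0]-.02,p[1]-.10,.16],feed=.3)
im,d=snap('top','e.png');im2,d2=snap('side','es.png')
for a in dowels('side',im2): print(np.round(a,4))
print(T())
E
python3 - <<'E'
import cv2,numpy as np
a=cv2.resize(cv2.imread('pics/e.png')[175:285,110:300],None,fx=2.2,fy=3,interpolation=3)
b=cv2.resize(cv2.imread('pics/es.png')[225:335,230:370],None,fx=2.6,fy=3,interpolation=3)
cv2.imwrite('pics/ec.png',np.hstack([a,b]))
E
```

```text
end push [-0.00313476  0.14497158]
at pins True [-0.00317314  0.15996285] 67.5
True
[ 0.475   0.0415 -0.0605  0.198   0.6803  0.7681]
68.9
```

View pics/ec.png

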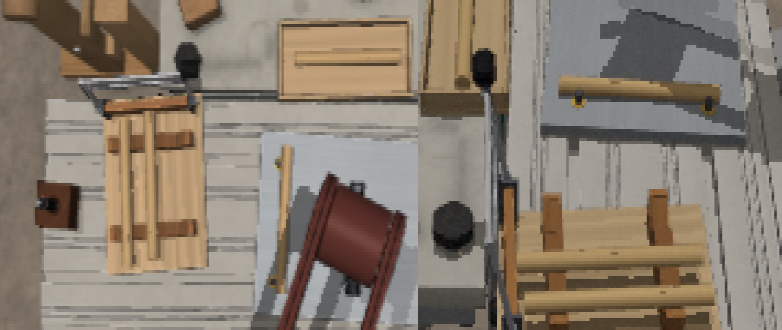

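```bash
cat >> h.py <<'E'
def push_end(gy):
    a=glo(CR,[-.145,gy]);b=glo(CR,[-.095,gy])
    manip.movep([*a,.11],rot(CR['yaw']));manip.move_l([*a,.046],feed=.2)
    manip.hold(.2)
    r=manip.move_l([*b,.046],feed=.035,max_force=9);p=np.array(monitor.read_eef_pos())
    print('pushed',gy,r,np.round(loc(CR,p),4),p[2],np.round(monitor.read_ft_force(),1))
    manip.move_l([*a,.046],feed=.15);manip.move_l([*a,.11],feed=.25)
E
python3 - <<'E'
from h import *
grasp_pins(.003,.180)
place2(-.046)
p=np.array(monitor.read_eef_pos());manip.move_l([p[0]-.1,p[1],.14],feed=.3)
manip.gripper_to(0)
for g in(-.046,0,.046): push_end(g)
manip.movep([.40,-.05,.2],rot(PI/2))
im,d=snap('top','f.png');im,d=snap('side','fs.png');print(T())
E
python3 - <<'E'
import cv2,numpy as np
a=cv2.resize(cv2.imread('pics/f.png')[175:285,110:300],None,fx=2.2,fy=3,interpolation=3)
b=cv2.resize(cv2.imread('pics/fs.png')[225:335,230:370],None,fx=2.6,fy=3,interpolation=3)
cv2.imwrite('pics/fc.png',np.hstack([a,b]))
E
```

```text
opening 0.01865168195842272 force 29.77190226316452 72.0
down True 0.04255035700376357
pushed -0.046 True [-0.1168 -0.0462] 0.045110704064505375 [-1.7  0.3  1. ]
pushed 0 True [-0.1166 -0.0003] 0.045032136668161075 [-2.  -0.1  2.1]
pushed 0.046 True [-0.1164  0.0457] 0.04511962550697411 [-1.7  1.1  1.5]
86.1
```

View pics/fc.png

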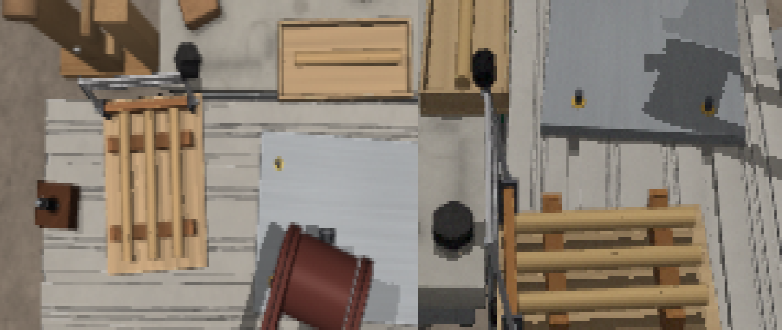

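Checking the fence gap more precisely before moving on.

Run:
```python
from h import *
for c,dz in(('top',0),('side',-.003)):
    im=cv2.imread(f'pics/{c[0] if 0 else "f"}{"" if c=="top" else "s"}.png')[:,:,::-1].copy()
    print(c,'base',box(c,im,CR['c'],CR['yaw'],.24,.185,.012+dz,'flr',.012))
    for g in(.046,0,-.046):
        # profile along cradle x over dowel top line
        X=np.arange(-.135,.13,.0005);prof=0
        for dy in(-.003,0,.003):
            P=np.array([[*glo(CR,[x,g+dy]),.052+dz] for x in X]);uv=project(c,P).astype(np.float32)
            prof=prof+cv2.remap(im,uv[None,:,0],uv[None,:,1],cv2.INTER_LINEAR)[0].astype(float)/3
        G=np.abs(np.gradient(cv2.GaussianBlur(prof,(1,0+9),2),axis=0)).sum(1)
        pk=[(round(X[i],4),round(G[i],1)) for i in range(2,len(X)-2) if G[i]==G[max(0,i-8):i+9].max() and G[i]>2.5]
        print(g,pk)
r=np.array(cv2.imread('pics/f.png')[182:285,135:185]);s=np.array(cv2.imread('pics/fs.png')[270:350,255:365])
a=cv2.resize(r,(300,600),interpolation=2);b=cv2.resize(s,(480,350),interpolation=2)
o=np.zeros((600,790,3),np.uint8);o[:,:300]=a;o[:350,305:785]=b;cv2.imwrite('pics/g.png',o)
```

```text
top base {'f': (np.float64(1.5), np.float64(0.0791)), 'l': (np.float64(0.0), np.float64(0.0775)), 'r': (np.float64(-3.0), np.float64(0.072))}
0.046 [(np.float64(-0.1315), np.float64(14.2)), (np.float64(-0.1195), np.float64(15.2)), (np.float64(-0.0795), np.float64(4.6)), (np.float64(-0.0675), np.float64(6.8)), (np.float64(0.094), np.float64(11.4)), (np.float64(0.114), np.float64(18.4)), (np.float64(0.126), np.float64(12.1))]
0 [(np.float64(-0.1335), np.float64(9.1)), (np.float64(-0.1185), np.float64(12.2)), (np.float64(-0.1065), np.float64(10.7)), (np.float64(-0.066), np.float64(2.8)), (np.float64(0.0825), np.float64(4.8)), (np.float64(0.0945), np.float64(18.5)), (np.float64(0.107), np.float64(5.0)), (np.float64(0.1145), np.float64(4.7)), (np.float64(0.127), np.float64(9.5))]
-0.046 [(np.float64(-0.1255), np.float64(11.0)), (np.float64(-0.106), np.float64(3.1)), (np.float64(0.096), np.float64(30.6)), (np.float64(0.1165), np.float64(19.5)), (np.float64(0.1235), np.float64(17.6))]
side base {'f': (np.float64(-5.8), np.float64(0.0613)), 'l': (np.float64(5.3), np.float64(0.0693)), 'r': (n
[... 614 characters left out ...]
.0185), np.float64(6.9)), (np.float64(-0.0105), np.float64(4.9)), (np.float64(0.0175), np.float64(3.6)), (np.float64(0.0905), np.float64(19.9)), (np.float64(0.105), np.float64(18.6)), (np.float64(0.1105), np.float64(20.3)), (np.float64(0.1185), np.float64(9.6)), (np.float64(0.127), np.float64(30.3))]
-0.046 [(np.float64(-0.1315), np.float64(26.2)), (np.float64(-0.116), np.float64(6.9)), (np.float64(-0.079), np.float64(3.0)), (np.float64(-0.056), np.float64(3.9)), (np.float64(0.04), np.float64(3.3)), (np.float64(0.089), np.float64(11.5)), (np.float64(0.103), np.float64(28.5)), (np.float64(0.1095), np.float64(25.4)), (np.float64(0.118), np.float64(25.3)), (np.float64(0.123), np.float64(17.8))]
```

View pics/g.png

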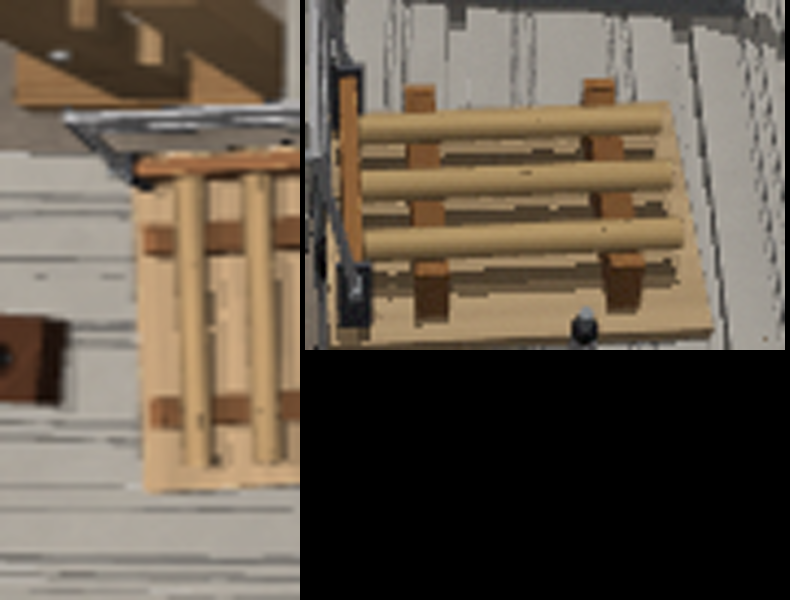

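The crop shows all three far ends touching the fence, and all three pushes stopped at the same x. That puts the cradle origin about 7 mm nearer than my estimate, so I'll update it. Then I locate the knob.

```bash
cat >> h.py <<'E'
CR=dict(c=np.array([.5208,.2785]),yaw=.074)
def knob(th): 
    return np.array([*glo(CR,[.108-.14*np.cos(th),-.102]),.0625+.14*np.sin(th)])
E
python3 - <<'E'
from h import *
for c,dz in(('top',0),('side',.003)):
    im=cv2.imread(f'pics/{"f" if c=="top" else "fs"}.png')[:,:,::-1];W=np.load(c+'0.npy')+[0,0,dz]
    dark=im.max(2)<60
    for th in np.arange(1.5,1.91,.1): print(c,round(th,1),np.round(knob(th),3),np.round(project(c,knob(th)-[0,0,dz])[0],1))
    m=dark&(W[...,2]>.12)&(W[...,2]<.26)&(W[...,0]>.55)&(W[...,0]<.75)&(W[...,1]>.1)&(W[...,1]<.25)
    p=W[m];print(c,m.sum(),np.round(np.percentile(p,[3,50,97],axis=0),3).tolist(), np.argwhere(m).mean(0))
    n,l,st,ce=cv2.connectedComponentsWithStats(dark.astype(np.uint8))
    for k in range(1,n):
        if 10<st[k,4]<400 and 150<ce[k][0]<300 and 150<ce[k][1]<320: print(st[k],np.round(ce[k],1),np.round(np.nanmedian(W[l==k],axis=0),3))
E
```

```text
top 1.5 [0.626 0.184 0.202] [196.1 206.6]
top 1.6 [0.64  0.185 0.202] [195.9 202.8]
top 1.7 [0.654 0.186 0.201] [195.8 199.2]
top 1.8 [0.668 0.187 0.199] [195.7 195.6]
top 1.9 [0.681 0.188 0.195] [195.7 192.2]
top 52 [[0.65, 0.171, 0.173], [0.658, 0.187, 0.212], [0.669, 0.2, 0.22]] [197.67307692 195.44230769]
[216 160  16   6  16] [223.5 162.6] [0.834 0.106 0.004]
[190 190  11  12 106] [194.9 195.3] [0.675 0.2   0.041]
[153 197   9   2  12] [156.8 197.6] [ 0.781  0.564 -0.737]
[197 205  19   1  19] [206. 205.] [ 0.659  0.181 -0.025]
[202 207  23   1  23] [213. 207.] [ 0.655  0.156 -0.066]
[284 208  27   1  27] [297. 208.] [ 0.655 -0.206 -0.076]
[241 250   5   7  12] [242.8 252.6] [0.458 0.019 0.021]
[249 252  13   6  31] [256.1 254.5] [ 0.454 -0.034  0.021]
[243 280  11   4  11] [248.  281.6] [ 0.34  -0.002  0.001]
[266 305  19   2  31] [274.8 305.4] [ 0.173 -0.119 -0.759]
side 1.5 [0.626 0.184 0.202] [265.6 245.7]
side 1.6 [0.64  0.185 0.202] [260.5 245.8]
side 1.7 [0.654 0.186 0.201] [255.5 246.3]
side 1.8 [0.668 0.187 0.199] [250.5 247.1]
side 1.9 [0.681 0.188 0.195] [245.6 248.3]
[... 269 characters left out ...]
1 ]
[220 169  16   7  34] [228.4 171.3] [ 0.79  -0.379  0.053]
[203 170  13  10  56] [209.5 174.5] [ 0.867 -0.375  0.044]
[180 180   7   5  17] [183.  182.5] [ 0.963 -0.335  0.03 ]
[156 187  13  30  69] [161.2 201.5] [ 1.023 -0.221  0.029]
[174 188  18   4  41] [182.8 189.4] [ 0.96  -0.295  0.029]
[198 194  26  22 178] [212.4 208.8] [ 0.822 -0.179  0.023]
[264 195   4  12  40] [265.5 200. ] [ 0.648 -0.333 -0.044]
[157 213  34  15 194] [172.1 222. ] [ 0.968 -0.113  0.022]
[251 242   9  14 100] [254.9 247.9] [0.654 0.201 0.208]
[260 263   4   9  19] [261.6 266.2] [ 0.65   0.014 -0.055]
[260 285   8  15  46] [263. 291.] [0.637 0.215 0.052]
[236 292  16  17 209] [243.1 300.1] [0.692 0.232 0.029]
```

```bash
python3 - <<'E'
from h import *
psi=rot(CR['yaw'])
def fin(th,dx,dz):
    k=knob(th);return [*(k[:2]+R2(CR['yaw'])@[dx,0]),k[2]+dz]
manip.gripper_to(0)
a=fin(1.71,.036,-.014)
manip.move_l([.40,-.05,.28],feed=.3)
manip.movep([a[0],a[1],.29],psi)
if manip.move_l(a,feed=.15,max_force=8): print('hit',monitor.read_eef_pos())
else:
    ok=True
    for th in(1.6,1.45,1.3,1.15,1.0,.85,.75):
        if manip.move_l(fin(th,.023,-.012),feed=.08,max_force=15): print('stop',th,monitor.read_ft_force());ok=False;break
    print('pulled',monitor.read_eef_pos(),monitor.read_ft_force(),T())
p=monitor.read_eef_pos();manip.move_l([p[0]+.008,p[1],p[2]],feed=.1)
manip.move_l([p[0]+.008,p[1],p[2]+.10],feed=.25)
im,d=snap('top','k1.png');im,d=snap('side','k1s.png')
E
python3 - <<'E'
import cv2,numpy as np
a=cv2.resize(cv2.imread('pics/k1.png')[165:285,110:300],None,fx=2.2,fy=3,interpolation=3)
b=cv2.resize(cv2.imread('pics/k1s.png')[215:335,230:370],None,fx=2.6,fy=3,interpolation=3)
cv2.imwrite('pics/k1c.png',np.hstack([a,b]))
E
```

```text
pulled [0.55662097 0.1788307  0.14573299] [-0.18673035  0.63676283 -0.25393062] 92.2
```

View pics/k1c.png

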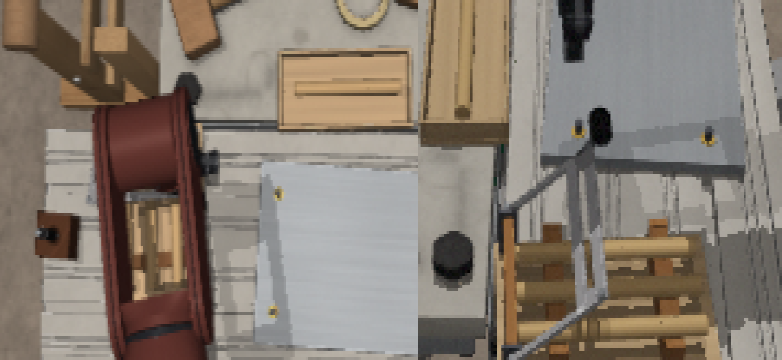

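The guide now stands at about 0.8 rad. Next I press it down along its arc from above the knob.

```bash
python3 - <<'E'
from h import *
for th in(.6,.7,.75,.8,.9): print(th,np.round(project('side',knob(th)-[0,0,.003])[0],1))
psi=rot(CR['yaw'])
def fin(th,dx,dz):
    k=knob(th);return [*(k[:2]+R2(CR['yaw'])@[dx,0]),k[2]+dz]
manip.move_l(fin(.8,0,.05),feed=.2)
for th in(.75,.65,.5,.35,.2,.1):
    if manip.move_l(fin(th,0,.013),feed=.08,max_force=20): print('stop',th,monitor.read_eef_pos(),monitor.read_ft_force());break
e=fin(0,0,.002);r=manip.move_l(e,feed=.03,max_force=12)
print(r,monitor.read_eef_pos(),monitor.read_ft_force(),T())
p=monitor.read_eef_pos();manip.move_l([p[0],p[1],.2],feed=.25)
manip.movep([.40,-.05,.25],rot(PI/2))
im,d=snap('top','m.png');im,d2=snap('side','ms.png')
W=cloud('top',d);np.save('m.npy',W);np.save('ms.npy',cloud('side',d2));print(T())
E
python3 - <<'E'
import cv2,numpy as np
a=cv2.resize(cv2.imread('pics/m.png')[185:285,120:220],None,fx=3.8,fy=3.8,interpolation=3)
b=cv2.resize(cv2.imread('pics/ms.png')[265:395,235:370],None,fx=2.9,fy=2.92,interpolation=3)
cv2.imwrite('pics/mc.png',np.hstack([a,b[:380]]))
E
```

```text
0.6 [302.9 259.8]
0.7 [300.1 257.2]
0.75 [298.5 255.9]
0.8 [296.8 254.7]
0.9 [293.2 252.5]
True [0.49684333 0.17451162 0.07422451] [-3.11816173 -0.56654024  9.63740856] 96.6
99.1
```

View pics/mc.png

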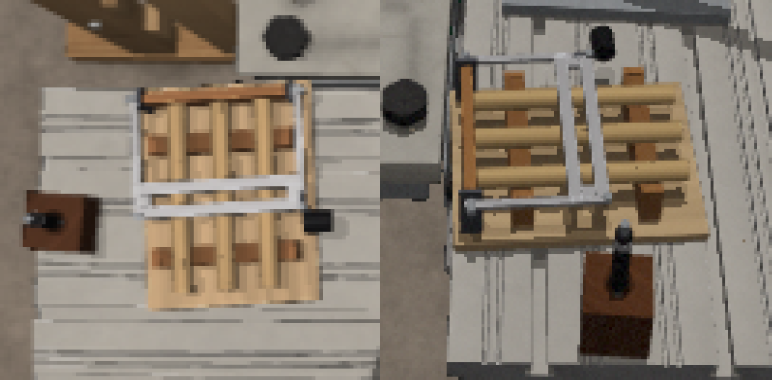

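The guide is fully down: the press stopped at 0.0742 against 0.0745 expected. Now I'll locate the slot and the pencil in both cameras.

```bash
python3 - <<'E'
from h import *
for c,dz in(('top',0),('side',-.003)):
    im=cv2.imread(f'pics/{"m" if c=="top" else "ms"}.png')[:,:,::-1].astype(np.float32)
    g=im.min(2) # white frame vs wood (low blue)
    for y0,y1 in((-.055,-.01),(-.02,.02),(.01,.055),(-.06,.06)):
        X=np.arange(-.04,.04,.0005);Y=np.arange(y0,y1,.001)
        P=np.array([[*glo(CR,[x,y]),.0655+dz] for x in X for y in Y]);uv=project(c,P).astype(np.float32).reshape(len(X),len(Y),2)
        pr=np.median(cv2.remap(g,uv[...,0],uv[...,1],cv2.INTER_LINEAR),axis=1)
        lo=np.argmin(np.where(abs(X)<.013,pr,999));half=(pr[lo]+np.percentile(pr,95))/2
        L=lo
        while pr[L]<half and L>0:L-=1
        R=lo
        while R<len(X)-1 and pr[R]<half:R+=1
        print(c,(y0,y1),'slot edges',X[L],X[R],'mid',(X[L]+X[R])/2)
    # across y: ends of the slot and frame outer
    Y=np.arange(-.1,.1,.0005);X=np.arange(-.004,.005,.001)
    W=np.load('m.npy' if c=='top' else 'ms.npy')
    # pencil: dark high pixels
    m=(im.max(2)<75)&(W[...,2]-dz>.085)&(abs(W[...,0]-.49)<.05)&(abs(W[...,1]-.46)<.05)
    vu=np.argwhere(m);print(c,'pencil px n',len(vu),'u',np.percentile(vu[:,1],[2,50,98]),'v',np.percentile(vu[:,0],[2,50,98]),np.round(np.nanmedian(W[m],axis=0),4))
    for z in(.075,.140): print('row means', [ (int(v),round(vu[vu[:,0]==v][:,1].mean(),1),int((vu[:,0]==v).sum())) for v in np.unique(vu[:,0])]) if z<.1 else 0
    print('block',box(c,im.astype(np.uint8),(.488,.454),-.05,.06,.06,.065+dz,'fblr',.014))
    mt=(abs(W[...,2]-dz-.065)<.006)&(abs(W[...,0]-.49)<.06)&(abs(W[...,1]-.455)<.06);p=W[mt]
    print('block top',mt.sum(),cv2.minAreaRect(p[:,:2].astype(np.float32)),np.median(p,axis=0))
E
python3 - <<'E'
import cv2,numpy as np
a=cv2.resize(cv2.imread('pics/m.png')[225:262,118:155],None,fx=10,fy=10,interpolation=2)
b=cv2.resize(cv2.imread('pics/ms.png')[335:395,295:342],None,fx=8,fy=8,interpolation=2)
o=np.zeros((480,370+376,3),np.uint8);o[:370,:370]=a;o[:480,370:]=b;cv2.imwrite('pics/n.png',o)
E
```

```text
top (-0.055, -0.01) slot edges -0.005999999999999971 0.007500000000000041 mid 0.0007500000000000354
top (-0.02, 0.02) slot edges -0.004499999999999969 0.008500000000000042 mid 0.0020000000000000365
top (0.01, 0.055) slot edges -0.00549999999999997 0.008500000000000042 mid 0.001500000000000036
top (-0.06, 0.06) slot edges -0.00549999999999997 0.008500000000000042 mid 0.001500000000000036
top pencil px n 23 u [128. 131. 133.] v [241. 243. 244.] [0.4924 0.4463 0.1209]
row means [(241, np.float64(130.5), 6), (242, np.float64(131.0), 5), (243, np.float64(130.5), 6), (244, np.float64(130.5), 6)]
block {'f': (np.float64(5.8), np.float64(-0.0171)), 'b': (np.float64(6.5), np.float64(-0.0939)), 'l': (np.float64(-1.5), np.float64(-0.0719)), 'r': (np.float64(-1.7), np.float64(-0.061))}
block top 158 ((0.4941791892051697, 0.4498383700847626), (0.06255791336297989, 0.059554122388362885), 86.38241577148438) [0.49181276 0.44709451 0.06536592]
side (-0.055, -0.01) slot edges -0.009999999999999974 0.0030000000000000374 mid -0.0034999999999999684
side (-0.02, 0.02) slot edges -0.009499999999999974 0.00
[... 463 characters left out ...]
oat64(318.5), 6), (348, np.float64(318.0), 5), (349, np.float64(317.8), 4), (350, np.float64(318.0), 5), (351, np.float64(317.5), 6), (352, np.float64(317.5), 6), (353, np.float64(317.2), 5), (354, np.float64(317.5), 6), (355, np.float64(317.5), 6), (356, np.float64(317.5), 6), (357, np.float64(317.5), 6), (358, np.float64(317.5), 6), (359, np.float64(317.2), 4)]
block {'f': (np.float64(2.0), np.float64(-0.0281)), 'b': (np.float64(3.0), np.float64(-0.0939)), 'l': (np.float64(1.5), np.float64(-0.0719)), 'r': (np.float64(1.3), np.float64(0.0268))}
block top 453 ((0.49079430103302, 0.4563150405883789), (0.06406572461128235, 0.058202389627695084), 85.888671875) [0.49284734 0.46287332 0.06281915]
```

View pics/n.png

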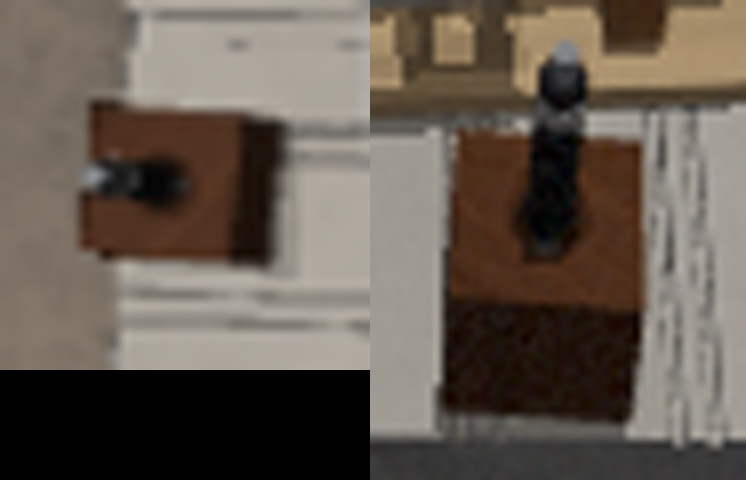

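Slot mid in my cradle frame reads +1.5 mm (top) and −3.2 mm (side), so the estimate stands to about 2 mm. The block is at about (0.492, 0.454) and the pencil is nearly upright. Next I grasp it, closing across the slot direction.

```bash
cat >> h.py <<'E'
PSI=CR['yaw']+PI/2
E
python3 - <<'E'
from h import *
for x,y in((.492,.454),(.490,.456)):
    print([np.round(project('side',[x,y,z-.003])[0],1).tolist() for z in(.07,.14)],[np.round(project('top',[x,y,z])[0],1).tolist() for z in(.07,.14)])
manip.gripper_to(.06)
manip.movep([.491,.455,.26],rot(PSI))
if manip.move_l([.491,.455,.088],feed=.15,max_force=8): print('hit',monitor.read_eef_pos(),monitor.read_ft_force())
else:
    manip.gripper_to(0,f_grip=30);manip.hold(.2)
    print('opening',monitor.read_opening(),monitor.read_grasp_force(),monitor.read_ft_force(),monitor.read_torque())
    snap('top','q.png')
    manip.move_l([.491,.455,.17],feed=.1)
    s=glo(CR,[0,-.060]);print(s)
    manip.movep([s[0],s[1],.190],rot(PSI))
    snap('side','qs.png');snap('top','qt.png');print(monitor.read_opening(),monitor.read_eef_pos(),T())
E
python3 - <<'E'
import cv2,numpy as np
b=cv2.resize(cv2.imread('pics/qs.png')[235:335,250:350],None,fx=6,fy=6,interpolation=2)
cv2.imwrite('pics/qc.png',b)
E
```

```text
[[316.0, 360.1], [317.7, 343.5]] [[132.6, 243.4], [127.1, 242.8]]
[[316.8, 360.8], [318.6, 344.2]] [[132.1, 243.9], [126.6, 243.3]]
opening 0.014493906158906807 29.306881427764893 [-0.54385318 -0.01339693  2.90888221] [0.03648161 0.02660929 0.00521701]
[0.52523595 0.21866421]
0.01411931760129649 [0.52503008 0.22009527 0.18975655] 105.6
```

View pics/qc.png

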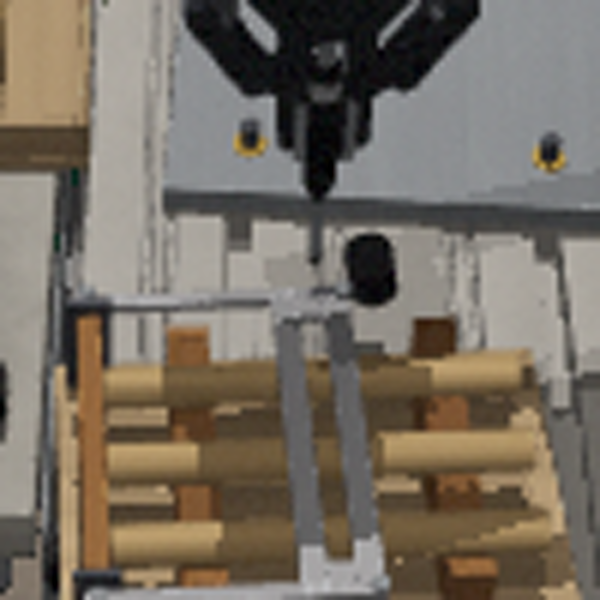

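Run:
```python
from h import *
im=cv2.imread('pics/qs.png')[:,:,::-1].astype(float)
t=monitor.read_eef_pos()
for h in(0,.02,.04,.06,.09): print('pred h',h,np.round(project('side',[t[0],t[1],t[2]-.078+h-.003])[0],1))
for v in range(258,289,2):
    r=im[v,290:316].mean(1); print(v,np.round(r).astype(int).tolist())
s=glo(CR,[0,-.055]);print('slot',np.round(project('side',[*s,.0655-.003])[0],1), np.round(project('side',[*(s+[.0-.0033,0]),.0655-.003])[0],1))
for v in(292,296,300): print(v,np.round(im[v,288:320].min(1)).astype(int).tolist())
```

```text
pred h 0 [301.3 278.4]
pred h 0.02 [301.6 273.5]
pred h 0.04 [301.9 268.6]
pred h 0.06 [302.2 263.5]
pred h 0.09 [302.7 255.7]
258 [56, 33, 34, 107, 129, 143, 57, 19, 10, 66, 63, 12, 9, 5, 3, 7, 9, 40, 67, 31, 14, 89, 145, 146, 145, 146]
260 [118, 117, 118, 102, 145, 144, 144, 115, 107, 69, 68, 12, 8, 8, 5, 17, 15, 55, 66, 127, 144, 148, 148, 148, 145, 144]
262 [144, 144, 144, 143, 142, 143, 142, 142, 141, 145, 84, 18, 13, 4, 4, 8, 141, 142, 144, 143, 143, 145, 146, 148, 147, 143]
264 [143, 143, 146, 144, 142, 141, 142, 143, 143, 146, 84, 15, 16, 13, 14, 14, 142, 145, 146, 141, 144, 144, 146, 147, 146, 145]
266 [142, 144, 144, 143, 141, 143, 146, 144, 142, 145, 143, 27, 11, 8, 12, 112, 142, 144, 146, 142, 142, 144, 144, 148, 146, 144]
268 [67, 64, 65, 64, 63, 65, 64, 65, 68, 67, 65, 62, 31, 35, 59, 63, 64, 62, 66, 64, 66, 68, 72, 81, 90, 91]
270 [67, 68, 72, 70, 65, 66, 69, 71, 65, 68, 66, 63, 60, 62, 66, 69, 67, 64, 63, 63, 65, 64, 63, 66, 62, 65]
272 [72, 73, 167, 165, 164, 164, 165, 164, 163, 105, 102, 90, 65, 70, 101, 102, 95, 99, 103, 104, 102, 101, 100, 104, 103, 104]
274 [73, 
[... 744 characters left out ...]
25, 123, 121, 122, 145, 143, 146, 144, 144, 145, 144, 144, 144, 143, 149, 143, 144, 140, 126, 141, 142, 118, 116, 143, 143, 143]
288 [165, 167, 161, 165, 166, 140, 143, 75, 71, 71, 75, 94, 74, 93, 70, 69, 69, 72, 107, 145, 147, 144, 143, 144, 145, 146]
slot [300.7 290.3] [301.9 290.3]
292 [160, 160, 157, 159, 143, 159, 158, 139, 99, 96, 97, 97, 114, 138, 117, 118, 99, 69, 73, 71, 70, 65, 68, 68, 69, 69, 137, 136, 137, 138, 82, 27]
296 [60, 59, 59, 60, 61, 63, 63, 62, 77, 95, 97, 97, 97, 61, 64, 44, 47, 92, 94, 96, 97, 94, 46, 47, 48, 63, 61, 64, 63, 63, 59, 64]
300 [52, 49, 53, 49, 49, 52, 57, 51, 53, 99, 95, 99, 97, 64, 49, 49, 50, 55, 93, 95, 96, 94, 55, 49, 51, 51, 54, 49, 51, 50, 51, 48]
```

In the side picture the pencil's nose reads u≈302.1 against 301.3 predicted. Applying that same bias to the slot puts it at −1 mm in my frame. Next I mark and return the pencil.

```bash
python3 - <<'E'
from h import *
a=glo(CR,[-.001,-.060]);b=glo(CR,[-.001,.062])
manip.move_l([*a,.153],feed=.08)
manip.hold(.3)
r=manip.move_l([*a,.1365],feed=.02,max_force=3)
p=monitor.read_eef_pos();print(r,p,monitor.read_ft_force(),T())
if r and p[2]>.140: print('blocked')
else:
    manip.hold(.3)
    r=manip.move_l([*b,.1365],feed=.03,max_force=12)
    p=monitor.read_eef_pos();print('end',r,loc(CR,p),p,monitor.read_ft_force(),T())
    snap('side','r.png')
E
python3 - <<'E'
import cv2
b=cv2.resize(cv2.imread('pics/r.png')[255:355,245:365],None,fx=5,fy=5,interpolation=2)
cv2.imwrite('pics/rc.png',b)
E
```

```text
False [0.52436665 0.21861245 0.13665742] [-0.81551413 -0.2539298  -0.18106834] 107.5
end False [-0.00099087  0.06194158] [0.51523235 0.3401988  0.13651359] [-0.52132713  0.38638287 -0.47009313] 112.0
```

View pics/rc.png

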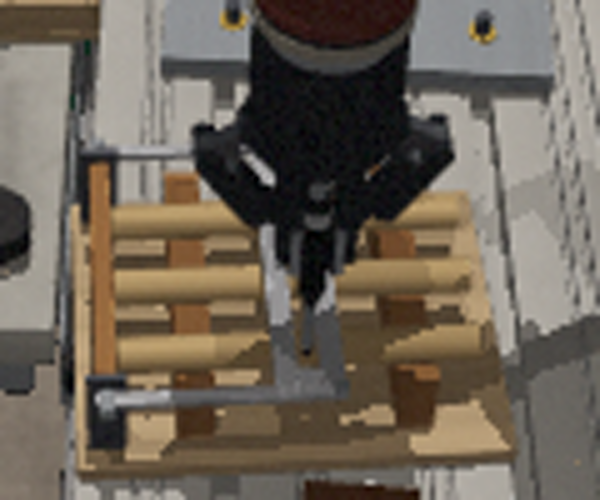

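The nose is in the slot at its left end (306,355). Next I return the pencil.

```bash
python3 - <<'E'
from h import *
p=monitor.read_eef_pos()
manip.move_l([p[0],p[1],.160],feed=.04);manip.move_l([p[0],p[1],.20],feed=.15)
manip.movep([.491,.455,.20],rot(PSI));manip.move_l([.491,.455,.165],feed=.1)
r=manip.move_l([.491,.455,.089],feed=.06,max_force=5);print(r,monitor.read_eef_pos(),monitor.read_ft_force())
if not r or monitor.read_eef_pos()[2]<.095:
    manip.gripper_to(.05);manip.move_l([.491,.455,.24],feed=.15)
    manip.movep([.42,.0,.25],rot(PI/2))
    snap('top','s.png');snap('side','ss.png');print(T())
E
python3 - <<'E'
import cv2,numpy as np
a=cv2.resize(cv2.imread('pics/s.png')[175:285,115:305],None,fx=2.1,fy=3,interpolation=3)
b=cv2.resize(cv2.imread('pics/ss.png')[205:395,225:365],None,fx=2.7,fy=2,interpolation=3)
o=np.zeros((380,a.shape[1]+b.shape[1],3),np.uint8);o[:a.shape[0],:a.shape[1]]=a;o[:b.shape[0],a.shape[1]:]=b;cv2.imwrite('pics/sc.png',o);print(o.shape)
E
```

```text
False [0.49137802 0.45524274 0.08964275] [ 0.55950189  0.00097988 -0.16837848]
119.0
(380, 777, 3)
```

View pics/sc.png

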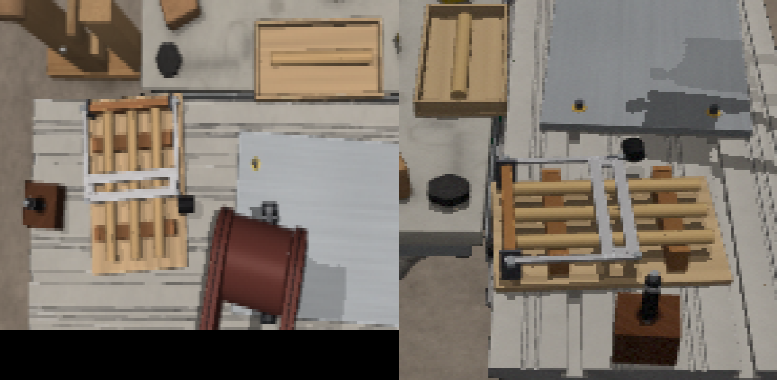

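Everything is in place: pencil upright in its block, guide down, three dowels at the fence, the bowed one in the tray.

```bash
python3 -c "
from h import *
print(manip.job_done())"
```

```text
the job is handed in; nothing more can be done
None
```

The job is handed in, with no verdict returned yet. All four dowels were rolled to the pins, and the one bowed dowel (3.6 mm) is in the tray. The three straight ones lie in the grooves against the fence with the guide down. The slot was marked in one pass from right to left, and the pencil is back upright in its block. The robot clock read 119 s.

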